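# Close the draft shield of the balance and tare it

### The arm

A 6-joint arm with a two-finger parallel gripper is mounted at the origin on a cart in front of the work surface, level with it; the furniture and walls round the work are solid. World frame = base frame: x ahead of the robot, y to its left, z up, the work surface at z = 0. Lengths are in mm, angles in rad, forces in N, time in s.
With the tool pointing down it reaches from about 275 to 750 mm from the base axis. Payload 10.2 kg.
Tool frame: the origin (TCP) lies midway between the tips of the shut fingers; the grasp point (between the pads) lies 19 mm behind it (ctrl.grasp_offset is the distance from the TCP to the grasp point, in mm); z points along the fingers, y is the line along which they close (so a half turn about z gives the same grasp; the last joint's range is limited). The gripper opens to 85 mm and grips with 20 to 120 N. Pads are 22 mm wide; open, the fingers measure 114 mm over their backs; the gripper's body (76 mm by 85 mm) begins 54 mm behind the grasp point. The pads swing forward as they close: fully open they stand 13 mm farther back than shut.
Start: joints at [-1.364, 0.313, 1.498, -0, 1.331, -0.223], TCP at [218.75, -477.262, 202.194] pointing down, gripper open.
Joint ranges: [-2.94, 2.94], [-0.97, 2.17], [0.19, 2.56], [-1.23, 4.37], [0.02, 3.11], [-2.88, 2.88]. Speed limits (rad/s): [2.39, 2.39, 3.01, 3.14, 3.14, 3.14].

### API

Orientations are given as a unit quaternion [w, x, y, z].
In Python, from rig import ctrl, viewer, models gives the robot as it stands. The module is installed in compiled form; this text tells all that it offers.
- The arm moves only by the shell command python3 -m pendant 'ROWS' [OPENING] [FORCE]. ROWS is text: rows parted by semicolons, each of 4 numbers parted by spaces: the shift along the tool's x, y, z in m, then the turn about the tool's z in rad. In form: x y z yaw; .... A call has 1 to 10 rows; each row shifts and turns the commanded pose from where the row before left it, along the tool's axes as they then stand; what a row does not reach is not made up. A row lasts 1/8 s, in which the tool goes at most 62.5 mm and 10.7 degrees, less where a joint would pass 70% of its speed; a pose out of reach is approached as far as the arm can. A call is refused whole if a number of a shift passes 0.0625 or a number of a turn 0.188, either way. A call with a gripper value outside its range is refused whole. OPENING is the opening, from 0 (shut) to 1 (fully open), set as the call begins (- or left out, the last holds). The fingers move at their own pace and stop on an object; FORCE is the grip in N (left out, the last holds). Time passes only in rows, so rows that do not move let the fingers close. It gives the time, the measured TCP pose, the force, the opening and the grip force at its end, in the units of the state.
- ctrl.sense(): the state, without advancing time (a new reading comes with each control period).
- viewer.capture(name): name is "scene" or "top" or "wrist"; returns a dict with "color" (400x640x3 uint8, red, green, blue), "vertical_fov" (degrees; the focal length in pixels is half the picture's height over the tangent of half this angle, whatever the lens; pixels are square), "cx", "cy" (the principal point, pixels), "dist" ([k1, k2, p1, p2, k3] as OpenCV has them; the pictures are not rectified), "pose" (4x4, takes a point from camera to world coordinates). Camera axes: x right, y down, z forward; pixel columns grow to the right and rows downward; lengths in mm; the calibration is good to about 2 mm. A picture is of the moment at which its call begins. There is no depth.
- ctrl.finish_job(): hands the job in; it is judged then, once.
Trained networks look in the newest picture that a camera, given by its name, has taken for a name from the list of things; names that differ only in an ending like _2 or _b are one class to them, and where a whole thing is asked for, a point or a joint stands for the part that bears it (a point fixed in the world has none). Each returns a list of dicts, best first, with "p" (0 to 1); they miss things now and then, are a little off and sometimes report something else, mostly with a low value. They report only what shows in the picture. A call takes as long as a camera call. They do not tell look-alikes from the thing itself.
- models.boxes_of(camera, query): "at" ([x, y, z] in mm, in world coordinates, good to about 4 mm: the middle of the surface that is visible of it).
The state is a dict: "time_s": time; "joints": joint angles; "dq": joint speeds; "tau": joint torques, N m; "eef_pos": TCP position; "ee_rot": TCP orientation; "force": force on the tool from outside, world axes, zero at the start; "wrist_torque": the same for the moment, N m; "grip_width": opening from 0.0 (shut) to 1.0 (fully open); "grip_force": force on a finger pad.
Only numpy, scipy, OpenCV 4.12 (cv2) and the standard library are available. Lean on these libraries where they do the work, as an engineer would, in place of code of your own. Each camera call takes 0.05 s, during which the arm holds its last target. There are 200 camera calls.

### The job

The dish on the analytical balance is to be tared: slide both side doors and the top door of the glass draft shield fully shut, pushing their black tabs towards the front with the fingertips, then press the wide tare bar at the front right down and let it go. Only push and press, pick nothing up: leave the dish standing on the pan, do not press the two small round keys beside the bar, and do not disturb the things lying round the balance.

Things in the scene. Friction and masses are not known exactly. Their poses are not given: they have to be found in the camera images.
- balance: analytical balance, fixed: white base 212 mm wide, 48 mm high, from 181 mm in front of the origin to 185 mm behind; glass chamber 198 mm wide, frame top 205 mm above the table, front pane 88 mm in front of the origin; behind it a column 200 mm high. Origin on the table under the pan's centre; x to the balance's rear (away from its keys), y to its left seen from the keys, z up
- left_door (a joint): sliding glass door on the balance's left (+y) side: metres it stands open, 0 fully shut (front end stop), up to 0.10. It runs along the balance's x; it opens to the rear and is shut by pushing it to the front (the balance's -x). Slides with about 1.2 N of friction and stays where it is left
- right_door (a joint): the same on the balance's right (-y) side
- top_door (a joint): sliding glass door in the top of the shield: metres it stands open, 0 fully shut, up to 0.10; runs as the side doors do
- left_door_tab (a point): middle of the rear face of the left side door's black pull tab, moving with the door, 20 mm below the tab's top. The tab is an upright plate 8 mm thick (along the balance's x), 36 mm wide (y), 80 mm tall, its top 198 mm above the table; this point is 16 mm from its outer edge and 18 mm out from the shield's flank. Axes as the balance's
- right_door_tab (a point): middle of the rear face of the right side door's black pull tab, moving with the door, 20 mm below the tab's top. The tab is an upright plate 8 mm thick (along the balance's x), 36 mm wide (y), 80 mm tall, its top 198 mm above the table; this point is 16 mm from its outer edge and 18 mm out from the shield's flank. Axes as the balance's
- top_door_tab (a point): middle of the rear face of the top door's black pull tab, moving with the door. The tab is an upright plate 8 mm thick (along the balance's x), 70 mm wide, standing 29 mm up from the pane; its top is 238.5 mm and the pane's upper face 209.5 mm above the table. Axes as the balance's
- tare_bar (a joint): how far the tare bar is pressed, in metres: 0 up, 0.004 right down; it springs back. It takes about 0.7 N to start and 3.5 N to press it right down
- tare_bar_top (a point): centre of the top of the tare bar: a white bar 56 mm wide (along the balance's y) and 20 mm deep, in the middle of the front panel, its top 55 mm above the table, 64 mm in front of the chamber's front pane and 30 mm clear of each small key; a sloped display 71 mm high begins 19 mm behind the bar
- key_left (a joint): how far the small round key left of the tare bar is pressed (m), 0 up to 0.004; 16 mm wide, 66 mm from the bar's middle, 54 mm above the table; not to be pressed
- key_right (a joint): the same for the small round key right of the tare bar; not to be pressed
- dish_centre (a point): centre of the covered petri dish on the pan inside the shield, 90 mm across, 14 mm high, its foot 74 mm above the table; loose, not to be touched
- spare_dish_centre (a point): centre of a petri dish lying on the table to the left of the balance, 90 mm across, 14 mm high; loose bystander
- forceps_centre (a point): centre of steel forceps, 139 mm long, 10 mm high, lying on the table to the right of the balance; loose bystander
- timer_centre (a point): centre of a white bench timer, 62 x 64 x 18 mm, lying on the table farther left of the balance; loose bystander
Mind the look-alikes: they are no part of the job. What is shaped like the part that bears dish_centre but green is not meant.

How it is judged:
By the outcome, as a careful person would: the job done as asked, in the order asked, and still so for the second after the job is handed in, with the robot touching nothing.
It also fails if it takes over 61 s, if anything falls off the work surface, if the arm or the gripper's body presses on something with over 40 N, if the wrist force passes 120 N, or if a joint passes its speed limit or range.

## Working session

There is one attempt and no reset: what is moved stays moved. The work goes in short steps, Python scripts to look and compute and a shell command to move; the robot and the scene stay as the last step left them, time stands still between calls to the robot, and variables do not carry over. Pictures are saved under pics/ and viewed, at most 10 in all, crops included, and the job is handed in when it is done.

```bash
mkdir -p pics
python3 - <<'E'
from rig import ctrl, viewer, models
import cv2
s=ctrl.sense(); print(s['time_s'],s['eef_pos'],s['ee_rot'],s['force'],s['grip_width'])
for c in ['scene','top']:
    r=viewer.capture(c); cv2.imwrite(f'pics/{c}0.png',r['color'][:,:,::-1]); print(c,r['vertical_fov'],r['cx'],r['cy'],r['dist'],r['pose'].round(3).tolist())
    for q in ['balance','left_door_tab','right_door_tab','top_door_tab','tare_bar_top','key_left','key_right','dish_centre','spare_dish_centre','forceps_centre','timer_centre']:
        print(q,[([round(float(v)) for v in d['at']],round(d['p'],2)) for d in models.boxes_of(c,q)[:3]])
print(ctrl.sense()['time_s'])
E
```

```text
0.0 [ 218.69145543 -476.96096061  201.63079004] [-6.49636266e-04  9.76998129e-01  2.13246886e-01  2.80839602e-06] [-0.30337581 -0.57014019 -0.3109431 ] 0.9984715531869597
scene 43.08205900969777 318.0771600604382 195.2771264422081 [-0.01185618  0.          0.          0.          0.        ] [[0.113, 0.728, -0.676, 1245.045], [0.993, -0.093, 0.065, 144.313], [-0.015, -0.679, -0.734, 933.313], [0.0, 0.0, 0.0, 1.0]]
balance []
left_door_tab []
right_door_tab []
top_door_tab []
tare_bar_top []
key_left []
key_right []
dish_centre []
spare_dish_centre []
forceps_centre []
timer_centre []
top 44.16707270228149 314.05356191546923 199.58190992589257 [-0.14589242  0.          0.          0.          0.        ] [[-0.091, -0.774, 0.627, -271.922], [-0.996, 0.069, -0.059, 271.872], [0.003, -0.63, -0.777, 1138.932], [0.0, 0.0, 0.0, 1.0]]
balance [([565, 102, 148], 0.71)]
left_door_tab [([606, 206, 153], 0.69)]
right_door_tab [([659, 11, 131], 0.9)]
top_door_tab [([655, 125, 210], 0.88)]
tare_bar_top []
key_left [([452, 355, 16], 0.5)]
key_right []
dish_centre [([628, 365, 14], 0.92), ([560, 480, 15], 0.82), ([612, 102, 92], 0.69)]
spare_dish_centre [([434, 241, 17], 0.92), ([656, 126, 211], 0.38)]
forceps_centre []
timer_centre [([452, 354, 14], 0.77)]
1.2
```

View pics/scene0.png

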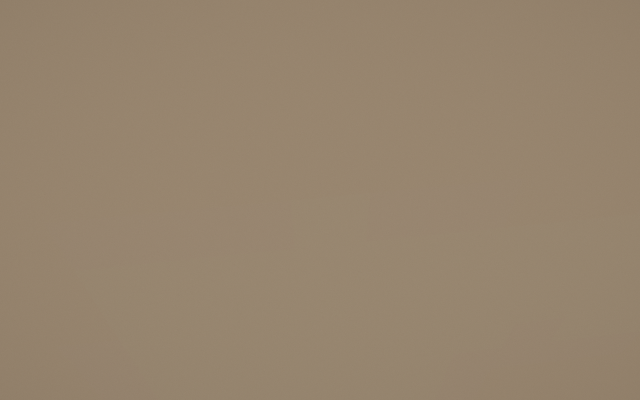

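View pics/top0.png

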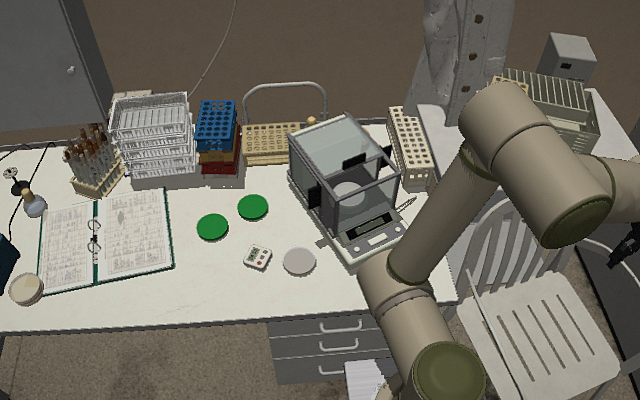

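The scene camera is blocked: it shows only a blank surface. The top picture shows the balance at about px (345,190), with black tabs at (315,197), (353,160) and (386,153), and the keys and bar around (375,245). I'll enlarge that part.

Run:
```python
import cv2
i=cv2.imread('pics/top0.png')[105:285,270:430]
cv2.imwrite('pics/crop0.png',cv2.resize(i,None,fx=3.3,fy=3.3,interpolation=cv2.INTER_CUBIC))
```

```text
(no output)
```

View pics/crop0.png

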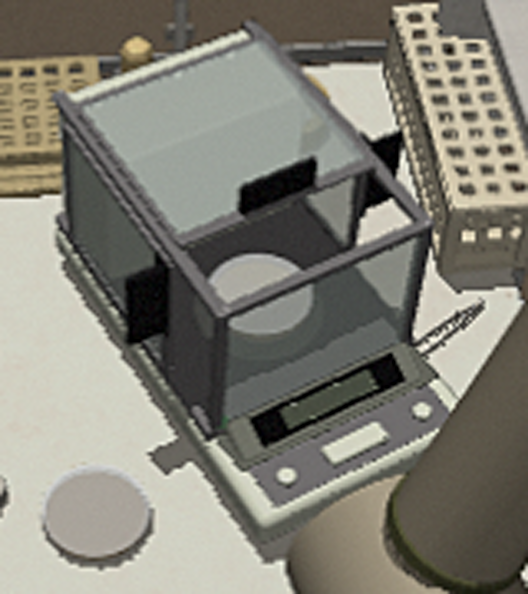

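The crop shows the bar at (355,441) and the keys at (287,475) and (422,410). The frame's front top corners are at (220,317) and (430,222). The top tab's top edge runs from (240,187) to (316,157), the left tab's outer edge is at (127,275..343), and the right tab's outer edge is at (400,133..180). Next I'll fit the pose.

```bash
cat > h.py <<'E'
import numpy as np, cv2
def proj(P,r):
    f=200/np.tan(np.radians(r['vertical_fov']/2)); K=np.array([[f,0,r['cx']],[0,f,r['cy']],[0,0,1.]])
    T=np.linalg.inv(r['pose'])
    return cv2.projectPoints(np.array(P,float).reshape(-1,1,3),cv2.Rodrigues(T[:3,:3])[0],T[:3,3],K,np.array(r['dist'],float))[0].reshape(-1,2)
def b2w(P,p):
    P=np.array(P,float); c,s=np.cos(p[2]),np.sin(p[2])
    return np.c_[p[0]+c*P[:,0]-s*P[:,1],p[1]+s*P[:,0]+c*P[:,1],P[:,2]]
E
python3 - <<'E'
from h import *; from rig import viewer
from scipy.optimize import least_squares
r=viewer.capture('top')
B=[[-152,0,55],[-152,66,54],[-152,-66,54],[-88,99,205],[-88,-99,205]]
px=np.array([[355,441],[287,475],[422,410],[220,317],[430,222]])/3.3+[270,105]
f=lambda p:(proj(b2w(B,p),r)-px).ravel()
o=least_squares(f,[612,102,0.3]);print(o.x,np.round(o.fun,1)); p=o.x
# tabs: front-face x (balance)
def tab(pts,q):
    q=np.array(q)/3.3+[270,105]
    g=lambda v:(proj(b2w([[v[0],y,z] for y,z in pts],p),r)-q).ravel()
    t=least_squares(g,[0.]);print('front face',t.x,'rear',t.x+8,np.round(t.fun,1))
tab([(35,238.5),(-35,238.5)],[(240,187),(316,157)])
tab([(99+34,198),(99+34,118)],[(127,278),(127,343)])
tab([(-99-34,198),(-99-34,118)],[(400,133),(398,180)])
for c in [[-181,106,48],[-181,-106,48],[185,106,0],[-88,0,205],[-152,0,55]]: print(c,b2w([c],p).round())
E
```

```text
[5.92591385e+02 9.53344640e+01 4.30973752e-01] [ 0.2 -0.   0.   0.3 -0.2 -0.4 -0.9  0.5  1.  -0.5]
front face [-11.21880896] rear [-3.21880896] [-0.7  0.9 -0.6  0.2]
front face [-15.31497885] rear [-7.31497885] [ 0.4 -0.3  0.5 -0.3]
front face [11.3117697] rear [19.3117697] [-1.9  0.1 -4.6  5.9]
[-181, 106, 48] [[384. 116.  48.]]
[-181, -106, 48] [[472. -77.  48.]]
[185, 106, 0] [[716. 269.   0.]]
[-88, 0, 205] [[513.  59. 205.]]
[-152, 0, 55] [[454.  32.  55.]]
```

Run:
```python
from h import *; from rig import viewer,models
r=viewer.capture('top'); p=[592.6,95.3,.431]
print('det',((proj([[606,206,153],[659,11,131],[655,125,210],[612,102,92],[565,102,148],[434,241,17]],r)-[270,105])*3.3).round())
Q={'dish':[0,0,88],'tt':[-4,0,224],'rearL':[110,99,205],'rearR':[110,-99,205],'base FL':[-181,106,48],'base RL':[185,106,48],'lt':[-15,117,158],'rt':[11,-117,158],'rt o':[11,-133,198],'rt i':[11,-97,118]}
for k,v in Q.items(): print(k,((proj(b2w([v],p),r)-[270,105])*3.3).round())
for q in ['left_door_tab','right_door_tab','top_door_tab','dish_centre','tare_bar_top']:
    for d in models.boxes_of('top',q)[:3]:
        b=np.array(d['at'])-[p[0],p[1],0];c,s=np.cos(p[2]),np.sin(p[2]);print(q,round(d['p'],2),np.round([c*b[0]+s*b[1],-s*b[0]+c*b[1],b[2]]))
```

```text
det [[125. 235.]
 [348. 191.]
 [219. 136.]
 [247. 270.]
 [258. 269.]
 [100. 507.]]
dish [[257. 290.]]
tt [[270. 181.]]
rearL [[ 88. 152.]]
rearR [[294.  70.]]
base FL [[264. 528.]]
base RL [[ 46. 226.]]
lt [[146. 302.]]
rt [[373. 174.]]
rt o [[394. 133.]]
rt i [[349. 215.]]
left_door_tab 0.72 [ 59.  95. 153.]
right_door_tab 0.9 [  25. -104.  128.]
top_door_tab 0.94 [ 67.  -0. 211.]
top_door_tab 0.62 [-150.    4.   56.]
dish_centre 0.78 [134. 360.  12.]
dish_centre 0.71 [146. 229.  14.]
dish_centre 0.62 [-149.    2.   53.]
tare_bar_top 0.42 [ 68.   3. 213.]
```

```bash
python3 -m pendant '0 0 -0.06 0; 0.056 -0.022 -0.01 0; 0.056 -0.022 0 0; 0.056 -0.022 0 0; 0.056 -0.022 0 0; 0.056 -0.022 0 0; 0.056 -0.022 0 0; 0.056 -0.022 0 0; 0 0 0 0; 0 0 0 0' 0 40
cat >> h.py <<'E'
def w2b(P,p=(592.6,95.3,.431)):
    d=np.array(P,float)-[p[0],p[1],0];c,s=np.cos(p[2]),np.sin(p[2]);return np.round([c*d[0]+s*d[1],-s*d[0]+c*d[1],d[2]],1)
E
python3 - <<'E'
from h import *; from rig import viewer,ctrl
s=ctrl.sense();print(s['time_s'],w2b(s['eef_pos']),s['ee_rot'])
a=viewer.capture('wrist')['color'];b=viewer.capture('top')['color'][70:270,250:510]
cv2.imwrite('pics/w1.png',np.vstack([cv2.resize(a,(480,300)),cv2.resize(b,(390,300)).copy() if 0 else cv2.resize(b,(480,300))])[:,:,::-1])
E
```

```text
time_s: 2.8
eef_pos: [510.7, -174.2, 272.1]
ee_rot: [0.0, 0.977, 0.213, -0.0]
force: [0.2, 0.0, 0.6]
grip_width: -0.003
grip_force: 0.0
2.8 [-187.  -210.6  272.1] [ 5.08411411e-06  9.76984287e-01  2.13311175e-01 -2.11170890e-04]
```

View pics/w1.png

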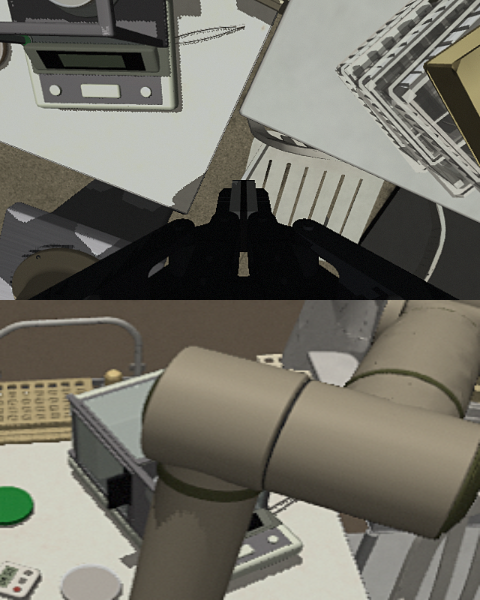

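The wrist view shows the keys at full-resolution px (73,121) and (196,121) and the bar at (132,121), so the tool is square to the balance. I'll move nearer and look at the right tab.

```bash
python3 - <<'E'
from h import *; from rig import viewer
r=viewer.capture('wrist'); print((proj(b2w([[-152,66,54],[-152,0,55],[-152,-66,54]],[592.6,95.3,.431]),r)).round(1),'seen 73,121 132,121 196,121')
E
python3 -m pendant '0.048 -0.015 0 0; 0.048 -0.015 0 0; 0 0 0 0; 0 0 0 0'
python3 - <<'E'
from h import *; from rig import viewer,ctrl
s=ctrl.sense();print(s['time_s'],w2b(s['eef_pos']))
r=viewer.capture('wrist');cv2.imwrite('pics/w2.png',r['color'][:,:,::-1])
for x in (0,10,20,30):print(x,proj(b2w([[x,-133,198],[x,-99,198]],[592.6,95.3,.431]),r).round(0).tolist())
E
```

```text
[[ 71.7 121.9]
 [131.8 121.9]
 [192.5 121.6]] seen 73,121 132,121 196,121
time_s: 3.45
eef_pos: [585.1, -107.7, 272.2]
ee_rot: [0.0, 0.977, 0.213, -0.0]
force: [-1.2, 0.1, -0.3]
grip_width: 0.003
grip_force: 0.0
3.45 [ -91.6 -181.3  272.2]
0 [[251.0, 57.0], [199.0, 57.0]]
10 [[250.0, 40.0], [197.0, 40.0]]
20 [[249.0, 23.0], [196.0, 23.0]]
30 [[248.0, 6.0], [194.0, 6.0]]
```

View pics/w2.png

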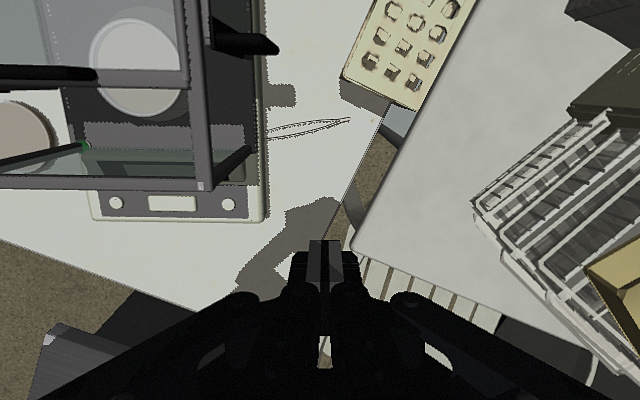

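The tab shows at px (212–280, 15–55), which fits a rear face of about x≈15–25. The rack starts about 20 mm beyond my path on the right. I'll go behind the tab and down.

```bash
python3 -m pendant '0.048 -0.02 0 0; 0.048 -0.02 0 0; 0.048 -0.021 0 0; 0 0 0 0;0 0 0 0'
python3 - <<'E'
from h import *; from rig import viewer,ctrl
s=ctrl.sense();print(s['time_s'],w2b(s['eef_pos']),s['force'])
r=viewer.capture('wrist');cv2.imwrite('pics/w3.png',r['color'][:,:,::-1])
E
```

```text
time_s: 4.12
eef_pos: [690.7, 7.3, 272.4]
ee_rot: [0.0, 0.977, 0.213, -0.0]
force: [-0.4, -0.6, 0.1]
grip_width: 0.002
grip_force: 0.0
4.125 [  52.4 -120.9  272.4] [-0.35274292 -0.63319639  0.08919282]
```

View pics/w3.png

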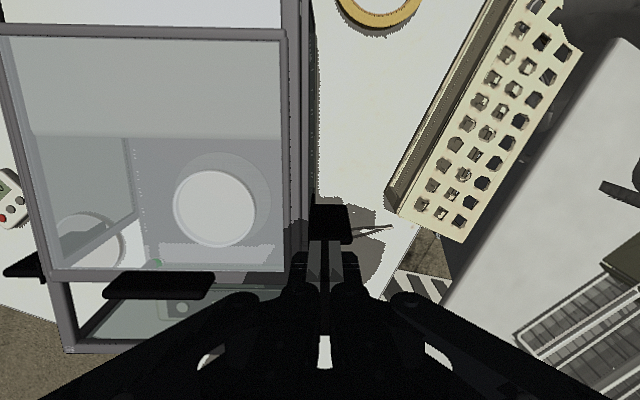

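Run:
```python
from h import *; from rig import viewer,ctrl
p=[592.6,95.3,.431]
r=viewer.capture('wrist');print('cam',w2b(r['pose'][:3,3]),w2b(r['pose'][:3,3]+100*r['pose'][:3,2]))
print('tcp',proj([ctrl.sense()['eef_pos']],r))
for x in (10,20,30,40):print(x,proj(b2w([[x,-133,198],[x,-99,198],[x,-133,118],[x,-99,118]],p),r).round(0).tolist())
for x in (-10,0):print('top',x,proj(b2w([[x,35,238.5],[x,-35,238.5]],p),r).round(0).tolist())
for x in (-20,-10,0):print('left',x,proj(b2w([[x,133,198],[x,99,198],[x,133,118]],p),r).round(0).tolist())
print('frame',proj(b2w([[-88,99,205],[-88,-99,205]],p),r).round(0).tolist())
```

```text
cam [ 126.3 -121.   444.2] [  96.8 -120.9  348.7]
tcp [[325.0016962  230.54334041]]
10 [[341.0, 242.0], [297.0, 242.0], [337.0, 207.0], [303.0, 207.0]]
20 [[341.0, 230.0], [296.0, 230.0], [337.0, 198.0], [302.0, 198.0]]
30 [[341.0, 218.0], [296.0, 218.0], [337.0, 188.0], [302.0, 188.0]]
40 [[341.0, 205.0], [295.0, 206.0], [337.0, 178.0], [302.0, 178.0]]
top -10 [[95.0, 296.0], [198.0, 295.0]]
top 0 [[92.0, 283.0], [197.0, 283.0]]
left -20 [[5.0, 278.0], [48.0, 278.0], [74.0, 236.0]]
left -10 [[2.0, 267.0], [45.0, 267.0], [72.0, 227.0]]
left 0 [[-2.0, 256.0], [42.0, 255.0], [70.0, 218.0]]
frame [[61.0, 355.0], [299.0, 353.0]]
```

The rear of the tab shows at px (315–350, 203–243), so the rear face is at x≈15. It lies about 5 mm farther out than predicted. I'll descend with a 4 mm outward shift and then advance.

```bash
python3 -m pendant '0 0.002 0.05 0; 0 0.002 0.052 0; 0 0 0 0; -0.01 0 0 0; 0 0 0 0; 0 0 0 0'; python3 -m pendant '-0.02 0 0 0;-0.015 0 0 0; -0.015 0 0 0;0 0 0 0; 0 0 0 0'
```

```text
time_s: 4.97
eef_pos: [684.4, 0.7, 172.2]
ee_rot: [0.0, 0.977, 0.213, 0.001]
force: [-0.7, 0.4, 0.8]
grip_width: -0.001
grip_force: 0.0
time_s: 5.6
eef_pos: [638.9, -19.7, 170.6]
ee_rot: [0.0, 0.977, 0.213, 0.0]
force: [-0.4, -1.3, 0.4]
grip_width: 0.002
grip_force: 0.0
```

Run:
```python
from h import *; from rig import viewer,ctrl
s=ctrl.sense();print(s['time_s'],w2b(s['eef_pos']),s['force'])
r=viewer.capture('wrist');cv2.imwrite('pics/w4.png',r['color'][:,:,::-1])
```

```text
5.6 [  -6.  -123.8  170.6] [-0.38571187 -1.29137167  0.42830293]
```

View pics/w4.png

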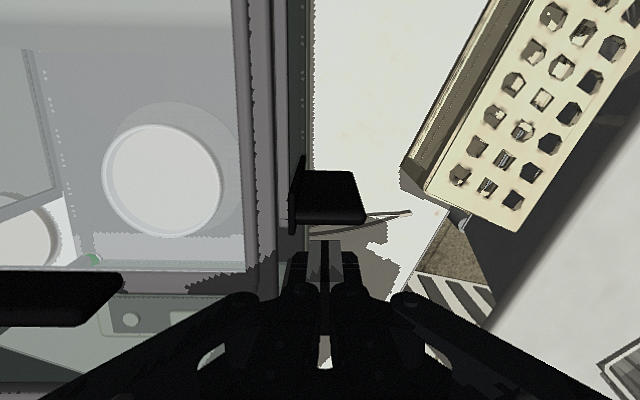

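Run:
```python
from h import *; from rig import viewer,ctrl
p=[592.6,95.3,.431]
r=viewer.capture('wrist')
for x in (-25,-17,-5,5,15):print(x,proj(b2w([[x,-133,198],[x,-133,170],[x,-133,118],[x,-99,118]],p),r).round(0).tolist())
print(proj(b2w([[-35,35,238.5],[-35,-35,238.5],[-10,-35,238.5]],p),r).round(0).tolist())
```

```text
-25 [[345.0, 291.0], [342.0, 262.0], [338.0, 226.0], [289.0, 226.0]]
-17 [[345.0, 276.0], [342.0, 249.0], [338.0, 215.0], [289.0, 215.0]]
-5 [[346.0, 253.0], [342.0, 228.0], [339.0, 198.0], [288.0, 198.0]]
5 [[346.0, 232.0], [343.0, 211.0], [339.0, 184.0], [288.0, 184.0]]
15 [[346.0, 211.0], [343.0, 193.0], [339.0, 169.0], [287.0, 169.0]]
[[-109.0, 380.0], [84.0, 378.0], [70.0, 320.0]]
```

Run:
```python
from h import *; from rig import viewer,ctrl,models
r=viewer.capture('wrist');g=cv2.cvtColor(r['color'],cv2.COLOR_RGB2GRAY)
for y in range(150,306,5): print(y,''.join('@#*+=-:. '[min(8,int(v)//(12))] for v in g[y,270:390:2]))
for c in('wrist','top'):
  viewer.capture(c)
  for q in('right_door_tab','top_door_tab'):print(c,q,[(w2b(d['at']).tolist(),round(d['p'],2)) for d in models.boxes_of(c,q)[:2]])
print(ctrl.sense()['force'],ctrl.sense()['time_s'])
```

```text
150 .:#=     -========-= .                                      
155 .:*+     -======@@+= .                                      
160 ..*+     -+====@@@+-                                        
165  :**     :++=+@@@@.=                                        
170  .**     :+==@@@@@#@###                                     
175  .**     :++*@@@@@@@@@@@@@@@@@@@@@@@@@@@@@                  
180  .+*     .**@@@@@@@@@@@@@@@#@@@@@@#@@@@@@@#                 
185  .+*     .*@@@@@@@@@@@@@@@@#@@@@@#@#@@@@@@@+                
190  .+#.    .@@@@@@@@@#@#@@@@@@@@@@@@@@@@@@@@@@.               
195  .=#.    ###@@@@@@@@@@@@@@@@@@@@@@@@@@@@@@@@@               
200  .=#-    @##@@@@@@@@@@#@#@@@@@@@@@@@@@@@@@@@@@              
205  .-#=    ####@@@@@@#@#@@@@@@@@@@@@@@@@@@@@@@@@#             
210  .-#+    @##@@#@@#@@#@@@@@#@@@@@@@@#@@@@@@#@@@@#            
215  .-#+    +##@*#**#*****###**##*##*##############@:--+:      
220  .:*+    @###@##@##############################@.    :++=:- 
225   :#=.   *###@===+.----+.::....:.========*###*-===*. .      
230  .:*=+===*###+=++*:=         :-++=====+=  .             
[... 464 characters left out ...]
==+*+   #*@@@@@@#@*------#@@@@+=++---#@@@@@@@.              
275 +++*+  :**@@@@@@@@=--+++=#@@@@=+=++++@@@#@@@@*              
280 =++**  **@@@@@@@@@=+++++=@@@@@=+++++=@@@@@@@@@              
285 +++** +*#@@@@@#@@##@@@@::#@###::+@@@@@##@@@@@@@             
290 +=++* @##@@@##@@@@@@@@@@*###@@:@@@@@@@#@@@@#@@@@@           
295 ==++*@@@@@@@@@@@#@@@@@@@@#@@@#@@@@@@@@@#@#@@@#@@@@          
300 @@@@@@@@@@@@@@@@@@@@@@@#@@@@@#@@@@#@@@@@@@#@@@@@@@##@@@*+   
305 @@@@@@@@@@@@@@@@@@@@@@@@@@@###@@@@@@@@#@####@@@@@@@@#@@@@@@@
wrist right_door_tab [([34.0, -110.3, 189.2], 0.93)]
wrist top_door_tab [([44.1, -47.2, 207.6], 0.84)]
top right_door_tab []
top top_door_tab []
[0.64947287 0.79547307 0.62388295] 6.05
```

The picture shows the tab unmoved at x≈14, with the fingertips at px (325,240) ahead of it. That suggests the tips passed over it, higher than reported. I'll go up and back behind it, descend deeper and then push.

```bash
python3 -m pendant '0 0 -0.06 0; 0.06 0.004 0 0; 0 0 0 0; 0 0 0.05 0; 0 0 0.03 0; 0 0 0 0;0 0 0 0'
python3 - <<'E'
from h import *; from rig import viewer,ctrl
print(w2b(ctrl.sense()['eef_pos']),ctrl.sense()['force'])
r=viewer.capture('wrist');g=cv2.cvtColor(r['color'],cv2.COLOR_RGB2GRAY)
for y in range(190,320,5): print(y,''.join('@#*+=-:. '[min(8,int(v)//(12))] for v in g[y,250:400:2]))
p=[592.6,95.3,.431]
for x in (6,14):print(x,proj(b2w([[x,-141,198],[x,-141,170],[x,-141,118]],p),r).round(0).tolist())
E
```

```text
time_s: 6.92
eef_pos: [694.9, 1.3, 152.4]
ee_rot: [0.001, 0.977, 0.213, 0.001]
force: [-0.1, 0.6, -0.2]
grip_width: 0.007
grip_force: 0.0
[  53.7 -128.2  152.4] [-0.11269651  0.56511112 -0.20807567]
190   .:*#+     :#+++=++++++++==                                               
195   .:*#=     :#=+++++=++++=-=.                                              
200   .:+#=     :#=++++++=+++===.                                              
205    :=#+     :#=++=+++++++===.        -    .                                
210   .:=#*     .#+++++++++:+=== .   : . . ....:.:                             
215    :=#*.    .#=++++++++++=-=       ...  . ..  ..: -.:..:                   
220    :-##.    .*+++++++++++=-=      ... .......  .... ..... .....            
225    :-*#.     *++==+++++++===   . . . .   .   ....... .. . . .... .....    +
230    .-##-    .+*++=+++=+++=== .      ...   . .... . ..  ..... . .. ....   +=
235    .:*#=     +++++++++++**-=      .   .. .. . .....      ..............  .:
240    .:*#*     =*++++++*++#+-=  *+++++###**++*+:..  .. . ....... .......   . 
245    .:+#+     -*++
[... 581 characters left out ...]
@@+++++++@@@@@@@@@    :++++==+*..  ..
285 +++=++##*+++++#=++##@#@#@@@@@@@@@--#@#@@:-*@@@@@@@@#@@@@@=++= : . .. . . . 
290 +++++**#*+++++#+@@@#@@@@@@@@@@#@@@*#@@@@:@@@@@@@@@@@@@@@#@@ .. . .. .. ... 
295 @@@#++*#*+++++#@@@@#@@@@#@@#@@@@@#@@@@@@@@@@@@@@@#@#@@@@@@@@  . ..  .. =@@#
300 @@@@@+***#@@@@@@@@@@@@@@@@@@@@@@@@@@@#@@@@@@@@@@@@@#@@@@@@@@@@@@@#*:  #@@@@
305 @@@@@@@@@@@@@@@@@@@@@@#@@@@@@@@@@@@@@@@@@@@@@@#@@@@@@@@@@@@#@@@@@@@@@@@@@@@
310 @@@@@@@@@@@@@#@@@@@#@@@#@@@@@@@#@@@@@##@@@@#@@@@@@@@@@@@@@#@@#@@@@@@@@@@@@@
315 @@@@@@@@@@@@@@@@#@@@@@@@@@@@@#@@@@@@#@#@@@@@@@@@@#@@@@@@@@@@@@@#@@@@@@@@@@@
6 [[354.0, 370.0], [350.0, 328.0], [344.0, 276.0]]
14 [[355.0, 355.0], [350.0, 315.0], [344.0, 265.0]]
```

```bash
cat > a.py <<'E'
from h import *; from rig import viewer,ctrl
s=ctrl.sense();print(s['time_s'],w2b(s['eef_pos']),(np.array(s['force'])@[[.9085,-.4178,0],[.4178,.9085,0],[0,0,1]]).round(1))
r=viewer.capture('wrist');g=cv2.cvtColor(r['color'],cv2.COLOR_RGB2GRAY)
for y in range(160,300,6): print(y,''.join('@#*+=-:. '[min(8,int(v)//(12))] for v in g[y,250:400:3]))
E
python3 -m pendant '0 -0.002 0.01 0; -0.01 0 0 0;-0.01 0 0 0; -0.01 0 0 0;0 0 0 0;0 0 0 0'; python3 a.py
```

```text
time_s: 7.72
eef_pos: [666.6, -9.1, 140.3]
ee_rot: [0.0, 0.977, 0.213, 0.0]
force: [-0.2, -0.5, -0.2]
grip_width: 0.001
grip_force: 0.0
7.725 [  23.6 -125.7  140.3] [-0.4 -0.3 -0.2]
160 .:*+    -+======+*=                               
166 .:#*    :+++==+==*=                               
172  :#*    :++=+==++*=                               
178  :**.   :*++===+:*=                               
184  :*#    :*++++=+:*=                               
190  .+*.   .*++=+=+=*=                               
196  :+#    :#+=++===*= .                             
202  .=#.   .#=+===+:*=                               
208  .=#-   .*==++=++#=     :   .                     
214  .-#+   .#====+++#=                :              
220  .-#+   .#=++=++*+=                     .:        
226  .:*=   .#+===+@@:=                  ..       ..  
232  .:*=    #===++@@:=     .              .       .  
238   :#+    #=+=+#@@.-                               
244   :**    #==++@@@@@@----@@#---*@@@* .  .       .  
250   :**    *==+*@@@@@@-=--@@#----@@@@     .    ..   
256   .+#    *=++@@@####-=--@@#----#@@#@=++=:     =:--
262   :+** ++*=++@@@@@@*----@#@=---@##@@- :++===+     
268   .+#++++*++@@###=#---=-@##-+--@####= .          .
274  ++*#++++*++@@@@@@@--+-+@@#++++*@@@@@             
280 +++*#++++++@@#@@@@#+-+++@@@+++++@@@@@#            
286 ++++#++++++@@@@#@@#@@@+-@#@-@@@#@@@@@@+           
292 #=+*#+++++*@@#@@@#@@@@@*##@@@@##@##@@@@@         =
298 @@@***+=*@@@@@@@@@@@@@@@#@@@@@@@@@@@@@@@@#.    @##
```

```bash
python3 -m pendant '-0.01 0 0 0;-0.01 0 0 0; 0 0 0 0;0 0 0 0'; python3 a.py
```

```text
time_s: 8.28
eef_pos: [648.2, -17.7, 140.3]
ee_rot: [0.0, 0.977, 0.213, -0.0]
force: [0.4, -0.4, -0.1]
grip_width: 0.001
grip_force: 0.0
8.275 [   3.3 -125.9  140.3] [ 0.2 -0.5 -0.1]
160 .+#.   .#==++====:=                               
166 .=#:   .#==+====+-=                               
172 .=#=    #+==++==+:=                               
178 .=#+    #======++:=                               
184 .-#+    #====+==::=                               
190 .-*=    #===++===-=                               
196 .:#=    *====+===:=                               
202 .:**    +======+===                               
208 .:**    =======++*=     .                         
214  :**    -==+==+++*=                               
220  .+*    :++===++*.=                      .        
226  .=#    :+===++@@.=                   ..       .  
232  .=#    :+===+*@@.=                      :=+++=+--
238  .=#.   :+==++@@@ -        .=======+- .:     :==:=
244  .=#-   .*++++@@@@@@----@#*---*@@@   .++===+ .    
250  .-#=   .#+++@@@@@@@----@@#----@@@@-.-            
256  .-#+   .*=++@@@@@##----@@#----##@@@              
262  .:*= +=+#++@@@@@@@*-==-@@@----@@@#@=             
268   :#=++++#++@@#####----+@@#++--@#####            .
274   **+++++#+@@@@@@@@-++++#@@++++*#@@@@             
280 =++**+=++#+@@@@@@@@+++++@@@+++++@@@@@*            
286 +++**+=++#*@@#@@@@@@@@+:@@@:@@@@@@@@@@+           
292 #=+*++=++#@@@@@@@##@@@@*##@@@@@#@#@@@@@@         =
298 @@@#*+==*@@@@@@@@@@@@@@@@@@@@@@@@@@#@@@@@#.    @#@
```

The tab now moves with the fingers. I'll continue.

```bash
python3 -m pendant '-0.015 0 0 0;-0.015 0 0 0;-0.01 0 0 0;-0.01 0 0 0; 0 0 0 0;0 0 0 0'; python3 -m pendant '-0.005 0 0 0;-0.005 0 0 0; 0 0 0 0;0 0 0 0'; python3 a.py
```

```text
time_s: 9.07
eef_pos: [603.0, -38.4, 140.2]
ee_rot: [0.0, 0.977, 0.213, 0.0]
force: [0.3, -0.8, 0.8]
grip_width: 0.001
grip_force: 0.0
time_s: 9.57
eef_pos: [593.6, -42.6, 140.2]
ee_rot: [0.0, 0.977, 0.213, -0.0]
force: [0.7, 0.6, -0.5]
grip_width: -0.001
grip_force: 0.0
9.575 [ -56.7 -125.7  140.2] [ 0.9  0.2 -0.5]
160 =*.    #========+:-                               
166 =*-    #=========:=                               
172 -*+    #=========:-                        -----::
178 -*+    *=========:-           ---=              ::
184 :*=    *=========:-  -:#                 -:-      
190 :*     +.=:======:-             --:+              
196 .#-    =.::======:=+::---   :                     
202 .*:    -.::======:-                               
208 .*+    :-::===+++.=     .   .                     
214 .+*    .=::====+*:-                .              
220 .=*    .=:=++++@*:-                               
226 .=*    .+=++==@@.:=                               
232  -#.   .*=+++=@@ :-                               
238  -*:   .*++=+@@@@@@@@@@@@@######.                 
244  -*-    *++++@@@@@@@:-::@#*:--*@@@                
250  :*.    #+++#@@@@@@@---:@@#---:@@@           .    
256  .*     #++=@@@@@@@#---:@@#---:#@#@@              
262  .#:   =*++*@@##@@#*---:@@#--::@@@#@-             
268  .*==+==#+=@@@##*##=::--@@#-+--#####=             
274  .*+====#+*@@@#@@@@===:+@@#++==##@@@@             
280 =+**====#=@@@@@#@@@=====@@@++++=@@#@@#            
286 =+**====*=@@##@@@@@@@@=:@@@:@@@@@#@@@@+         - 
292 #=**====*@@@@@#####@@@@*##@@#@@@#######@       =  
298 @@@#====###@@@@@@@#@@@@@###@@@@#@@@#@@@@@#    -@#@
```

```bash
python3 -m pendant '-0.005 0 0 0;-0.005 0 0 0; 0 0 0 0;0 0 0 0'; python3 -m pendant '-0.004 0 0 0;-0.004 0 0 0; 0 0 0 0;0 0 0 0'
```

```text
time_s: 10.12
eef_pos: [584.5, -46.8, 140.2]
ee_rot: [0.0, 0.977, 0.213, -0.0]
force: [-0.5, 0.0, 0.5]
grip_width: 0.001
grip_force: 0.0
time_s: 10.62
eef_pos: [584.3, -47.0, 140.6]
ee_rot: [-0.0, 0.977, 0.213, 0.01]
force: [43.5, 17.3, -17.5]
grip_width: -0.001
grip_force: 22.9
```

The right door is at its stop, with 47 N on it. I'll back off, rise, and cross to behind the left tab.

```bash
python3 -m pendant '0.012 0 0 0; 0.018 0 0 0; 0 0 -0.06 0; 0 0 -0.06 0; 0 0 -0.015 0; 0.016 -0.0495 0 0; 0.016 -0.0495 0 0;0.016 -0.0495 0 0;0.016 -0.0495 0 0;0.016 -0.0495 0 0'; python3 -m pendant '0 0 0 0;0 0 0 0'
python3 - <<'E'
from h import *; from rig import viewer,ctrl
s=ctrl.sense();print(s['time_s'],w2b(s['eef_pos']),s['force'])
r=viewer.capture('wrist');cv2.imwrite('pics/w5.png',r['color'][:,:,::-1])
p=[592.6,95.3,.431]
for x in (-20,-10,0):print('left rear',x,proj(b2w([[x,133,198],[x,133,118],[x,99,118]],p),r).round(0).tolist())
for x in (-20,-10,0):print('top rear',x,proj(b2w([[x,35,238.5],[x,35,210],[x,-35,210]],p),r).round(0).tolist())
for x in (-90,-80,-70):print('right rear',x,proj(b2w([[x,-141,198],[x,-141,118]],p),r).round(0).tolist())
E
```

```text
time_s: 11.88
eef_pos: [573.5, 222.3, 274.3]
ee_rot: [0.0, 0.977, 0.213, -0.001]
force: [1.1, 0.1, 0.4]
grip_width: 0.003
grip_force: 0.0
time_s: 12.12
eef_pos: [574.1, 220.3, 274.5]
ee_rot: [0.0, 0.977, 0.213, -0.001]
force: [-0.1, -0.9, -0.9]
grip_width: -0.0
grip_force: 0.0
12.125 [ 35.4 121.3 274.5] [-0.09274476 -0.8603421  -0.87941775]
left rear -20 [[310.0, 256.0], [313.0, 219.0], [347.0, 219.0]]
left rear -10 [[310.0, 245.0], [313.0, 210.0], [347.0, 210.0]]
left rear 0 [[310.0, 233.0], [313.0, 200.0], [347.0, 200.0]]
top rear -20 [[453.0, 284.0], [439.0, 264.0], [533.0, 264.0]]
top rear -10 [[454.0, 271.0], [441.0, 252.0], [535.0, 252.0]]
top rear 0 [[456.0, 258.0], [442.0, 239.0], [537.0, 239.0]]
right rear -90 [[637.0, 331.0], [572.0, 280.0]]
right rear -80 [[640.0, 321.0], [574.0, 272.0]]
right rear -70 [[643.0, 311.0], [576.0, 263.0]]
```

View pics/w5.png

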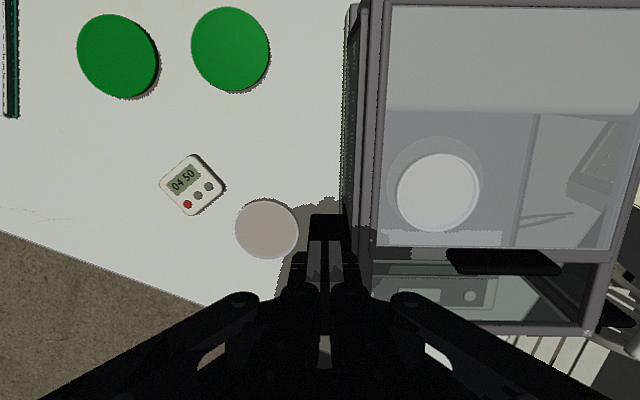

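The left tab shows at px (310–347, 215–243), so its rear face is at x≈-15. The right tab is now well forward at (610,318). I'll descend and push the left door.

```bash
python3 -m pendant '0 0 0.06 0; 0 0 0.06 0; 0 0 0.014 0; 0 0 0 0; 0 0 0 0; -0.015 0 0 0; -0.015 0 0 0; -0.01 0 0 0;0 0 0 0;0 0 0 0'; python3 a.py
```

```text
time_s: 13.42
eef_pos: [538.3, 204.3, 141.6]
ee_rot: [0.0, 0.977, 0.213, 0.0]
force: [0.2, 0.6, 0.4]
grip_width: 0.003
grip_force: 0.0
13.425 [ -3.8 121.7 141.6] [0.4 0.5 0.4]
160                                  - -:+++++++++#...
166                                 ::---+-+++++++#...
172                                  :--++:+++++++*...
178                                  .+-++++++++++=...
184                                 = *-+++++++++#- ..
190                                 - *-+++++++++#:. .
196                                 = *-+:+++++++#:. .
202                                 * =-+-+++++++#:...
208  .-::                   :...:   * *++++++++++#. ..
214       ::              ......... +-#++++++++++*. ..
220         -: -:...................+-@*+*++++++*= ..:
226           -.....................+:#@@+++++++*-...-
232            .:...................+:*@@@*+++++#:...:
238             -.....-@@@@@@####@#+#+#@@@++++++#:...#
244              ....@@@====@@#===#@@@@@@@@+++++#....+
250              ... @@@====@@#====@@@@@@@@+++++*....*
256              .-@@@@@====@@#====@#@@@@@@#++++*...:#
262              .@@@@@#====@@#====@@@@@@@@@++++=.. :#
268             ..++##@-====@@@=*+=@###@#@@@@++#:...=#
274            ..@@@@@@===*-@@@-+++#@@@@@@@@@+*#:...*#
280          ....@@@@@@++**+@@@**+*+@@@@@@@@@@+#+*++=#
286       ......@@@@#@@@@@+-#@@-@@#@@#@@@@@@@@+#*+++*#
292 -    :.....@@@@###@@@@@*@@@@@@@@@@@#@@@@@@@#+++*##
298 @@@  .. +@@@@@@@@@@@@@@@#@@@@@@@@@@@@@@@@@@*+*+@@@
```

```bash
python3 -m pendant '-0.015 0 0 0; -0.01 0 0 0; -0.01 0 0 0;-0.01 0 0 0;-0.005 0 0 0; 0 0 0 0;0 0 0 0'; python3 a.py
```

```text
time_s: 14.35
eef_pos: [492.5, 183.3, 141.2]
ee_rot: [0.0, 0.977, 0.213, -0.0]
force: [0.3, -0.4, 0.1]
grip_width: -0.002
grip_force: 0.0
14.35 [-54.2 121.7 141.2] [ 0.2 -0.5  0.1]
160      ::                         - *:+++++++=+#.   
166        .                        = #-++++++++=#.   
172          -                      * +:+++++++++*.   
178           -                     * :-+++++++=+*    
184            :                    + :-++++++++++    
190             -                   + :+++++++=-+=   .
196                                 +--++++++++-*:   :
202                                 =--+++++=++-#.   .
208                         ....    -=++=+=++++-#.   -
214                       ... ..  ..:-*+++=+===-#.   :
220            ...    .... .    ..  =:#=+++++==:*    :
226           .. ..  . ............ =:#@@++++=--+   .*
232         .... ... ..... .. ..... =:-@@+++++-=-   :#
238       .. ..   ..  @@@@@@@@@@@###@##@@@+++++#.   .#
244       :... .. .  @@@-==-@@*==-*@@@@@@@+++++#:   =*
250       .. ....   -@@@===-@@#====@@@@@@@@++++#.   **
256      : . ... .-@@@@#====@@#==--@@@#@@@@++++*.   +*
262      ... . .. @@@@@#====@@#===-@@@@@@@@@+++*   .#*
268     :.. ..... =@=#@--==+@@#+-=-@###=+@@@++++   .#*
274     ....   . @@@@@@++-=+@@@+++-#@@@@@@@@#+*-   .#+
280      ....    @@@@@@+++++@@@+++++@@@#@@@@@+#+ ++*#*
286      . . .. @@#@@@#@@@+-@@@-@@@@@@@@@#@@@##++++##*
292 -    .     @@#@##@#@@@@*@#@@@@@@@@#@@@@@@@*++++*#*
298 @@@  .  =@@@@@@@@@@@@@#@@@@@@@@@@@@@@@@@@@#++++@@@
```

```bash
python3 -m pendant '-0.005 0 0 0;-0.005 0 0 0; 0 0 0 0;0 0 0 0'; python3 -m pendant '-0.003 0 0 0; 0 0 0 0;0 0 0 0'
```

```text
time_s: 14.9
eef_pos: [484.8, 179.8, 141.3]
ee_rot: [-0.0, 0.977, 0.213, 0.002]
force: [10.3, 5.4, -6.6]
grip_width: -0.001
grip_force: 6.0
time_s: 15.28
eef_pos: [485.0, 179.7, 141.5]
ee_rot: [-0.001, 0.977, 0.213, 0.007]
force: [27.1, 14.2, -16.2]
grip_width: -0.003
grip_force: 15.3
```

Both side doors are at their stops. Next is the top door.

```bash
python3 -m pendant '0.01 0 0 0; 0.01 0 0 0; 0 0 -0.06 0; 0 0 -0.06 0; 0 0 -0.015 0; 0.029 0.0405 0 0; 0.029 0.0405 0 0;0.029 0.0405 0 0;0 0 0 0; 0 0 0 0'; python3 -m pendant '0 0 0.03 0; 0 0 0.01 0; 0 0 0 0; 0 0 0 0';  python3 - <<'E'
from h import *; from rig import viewer,ctrl
s=ctrl.sense();print(s['time_s'],w2b(s['eef_pos']),s['force'])
r=viewer.capture('wrist');cv2.imwrite('pics/w6.png',r['color'][:,:,::-1])
g=cv2.cvtColor(r['color'],cv2.COLOR_RGB2GRAY)
for y in range(200,330,6): print(y,''.join('@#*+=-:. '[min(8,int(v)//(12))] for v in g[y,180:470:5]))
p=[592.6,95.3,.431]
for x in (-20,-10,0):print('top rear',x,proj(b2w([[x,35,238.5],[x,35,210],[x,-35,210]],p),r).round(0).tolist())
E
```

```text
time_s: 16.52
eef_pos: [628.0, 112.3, 275.3]
ee_rot: [-0.0, 0.977, 0.213, -0.001]
force: [-0.7, 1.1, 0.4]
grip_width: 0.001
grip_force: 0.0
time_s: 17.02
eef_pos: [628.6, 112.3, 237.5]
ee_rot: [0.0, 0.977, 0.213, 0.001]
force: [0.1, -0.9, -0.2]
grip_width: -0.001
grip_force: 0.0
17.025 [ 39.8   0.4 237.5] [ 0.12883898 -0.89976807 -0.21376143]
200 .                                                         
206 .                                                         
212 ..                                                        
218  .:                                                       
224 ..-                                                       
230  ::                                                       
236 .:.                                                       
242  .                        +==@==                          
248 ...                       ==-@-=-                         
254 : .                    @@@===@===@@                       
260 : .                    @@@==+#-==#@@                      
266 ...:                   @@#==+@===@@@                      
272  ..-                  @@@@==#@+==@@@:                    .
278   ::                  @@##++#@+++@@@@                    :
284 . .... ... +++++++++@@@@@#@-#@-*@@@@@@@@@++*+++++  .  ....
290 ..  .......++++++++@@@@@@#@@#@-@@@@@@@@@@@++    .... . .. 
296 ....-****#@#@#@@:..@@@@@@@@@@@@@@@@@@@@@@@.@@###@++=+::---
302 ::..:#*#@@@@##@@@@@@@@@@@@@@@@@@@@@@@@@@#@@@@#@#@@@****#. 
308 =...:#@@@@@@@@@@@@#@@@@@@@@@@@@@@@@@@@@@@@@@@@@@@@@@@#** .
314 @. @@@@@@@@@@@@@@@@@@@@@@@@@@@@@@@@@@@@@@@@@#@@@@@@@@@@@  
320 @@#@@@@@@@@@@@@@@@@@@@@@@@@@@@@@@@@@@@@@@@@@@##@@@@@@@@@@@
326 @@@@@@@@@@@@@@@@@@@@@@@@#@@@@@@@@@@@@@@@@@@@@@@##@@@####@@
top rear -20 [[265.0, 327.0], [272.0, 298.0], [379.0, 298.0]]
top rear -10 [[265.0, 312.0], [272.0, 285.0], [380.0, 284.0]]
top rear 0 [[264.0, 297.0], [271.0, 271.0], [380.0, 271.0]]
```

```bash
python3 -m pendant '0 0 0.01 0; 0 0 0.009 0; 0 0 0 0;-0.01 0 0 0; -0.01 0 0 0; -0.01 0 0 0; -0.01 0 0 0; -0.01 0 0 0;0 0 0 0; 0 0 0 0';  cat > b.py <<'E'
from h import *; from rig import viewer,ctrl
s=ctrl.sense();print(s['time_s'],w2b(s['eef_pos']),s['force'])
r=viewer.capture('wrist');g=cv2.cvtColor(r['color'],cv2.COLOR_RGB2GRAY)
for y in range(170,330,6): print(y,''.join('@#*+=-:. '[min(8,int(v)//(12))] for v in g[y,180:470:5]))
E
python3 b.py
```

```text
time_s: 18.32
eef_pos: [583.2, 91.2, 217.3]
ee_rot: [0.0, 0.977, 0.213, 0.0]
force: [-0.1, 0.7, -0.5]
grip_width: 0.002
grip_force: 0.0
18.325 [-10.3   0.3 217.3] [-0.05134548  0.67577148 -0.48400933]
170                                                           
176                                                           
182                                                           
188                                                           
194                                                           
200                                                           
206                                                           
212                                                           
218                                                           
224                   @@@@@@@@@@@@@@@#@@@@@@@@@               
230                  #@@@@@@@@#@@@@@@@@@@@@@@@@@              
236 +:     :=#+*-::.:@@@@@@@@@@@@@@@@@@@@@@@@@@@-             
242 =      +****    +#########:::@:-+############  :***+:     
248 ::  .*:+***.     @######@@:-:@:-:@@**********   #***+ *   
254 .*  **+#**:     -----  @#@:-:@:--##---+==+*+    .+***+**  
260  ****+#***      =-----.##@:-=@:-:@#@..-----      :***+++*.
266  ***=**+*             .#@@--=@:-=@@#:======       +***=**+
272  **+*+**:        :.:.:@#@@:+#@=:+@@@=...:.::       ****=*+
278  *+*****         ::.:.@@@#==*@===@@@@::....:       :**+*=*
284  ==****.        . ..:.###@@.##.+@#@@#.::...         +****=
290  -**+*:            .:###@@#@##.#@#@@@@..             #**#*
296  :****   :@@##@#.:..@#@@@@@@##@##@@@@@*..  #@###@    -****
302   ***. =#@@@@#@@#@@@@@@@@@@@@#@@#@@#@@@#@@@##*@###@   :***
308   **:#@@#@@@@@#@@##@@#@@@#@@###@@#@@@@@@@#@@###@@#@@@: ***
314   *@#@@@@@@@@#@@@#@@@@@@@@@@@#@@@@@@@@@@@@@@#@@@#@#@##@#**
320  @####@##@#@@@#@@@@@@@@@@@@@##@@@#@@@@@@@@@####@#@@#@###@#
326 @#@@@@@@@@@#@@@#@@@@@@@#@#@#@#@#@#@@@@@@#@#@@@@#*@@##@##@#
```

The fingers cover the tab's top face at rows 242–250 but leave its rear face at rows 224–240 uncovered. So the tips run over it, and they are about 30 mm or more higher than the reported TCP. I'll go back behind the tab and feel for the pane.

```bash
python3 -m pendant '0 0 -0.02 0; 0.025 0 0 0; 0.025 0 0 0; 0 0 0.02 0; 0 0 0.02 0; 0 0 0.005 0; 0 0 0 0; 0 0 0 0';python3 -m pendant '0 0 0.002 0; 0 0 0.002 0; 0 0 0 0'; python3 -m pendant '0 0 0.002 0; 0 0 0.002 0; 0 0 0 0'; python3 b.py
```

```text
time_s: 19.38
eef_pos: [628.8, 112.1, 193.2]
ee_rot: [0.0, 0.977, 0.213, 0.001]
force: [-0.3, -0.6, 0.7]
grip_width: -0.004
grip_force: 0.0
time_s: 19.75
eef_pos: [628.4, 112.0, 188.1]
ee_rot: [-0.0, 0.977, 0.213, -0.0]
force: [-0.2, -0.3, 0.1]
grip_width: -0.0
grip_force: 0.0
time_s: 20.12
eef_pos: [628.4, 112.0, 184.0]
ee_rot: [-0.0, 0.977, 0.213, -0.0]
force: [0.6, 0.6, 0.1]
grip_width: 0.001
grip_force: 0.0
20.125 [ 39.5   0.3 184. ] [0.64767058 0.62287968 0.12710987]
170                                                           
176                                                           
182                                                           
188                                                           
194                                                           
200                                                           
206                                                           
212                                                           
218                                                           
224                                                     
[... 377 characters left out ...]
       
266                        @@@==+@===@@@                      
272                       @@@@==#@+==@@@:                     
278                       @@@@+=#@++*@#@@                     
284                       @@#@@-#@-*@@@@@                     
290                      #@@@@@@#@-@@@@@@#                    
296          =@@@@@@    @@@@@@#@@@@@@@@@@@+    @@@@#@         
302        *@@@@@#@@*@@@@@@@@@@@#@@@@@@@@@@@@@@@@#@@@@@       
308      #@@@#@@@@@@@@@@@@@@@@@@@#@@@@@@@@@@@@@#@@@@#@@@@-    
314    @@@@@@@@@@@@@@@@@@@@@@@@@@@@@@@@@@@@@@@@@@@#@@@#@@@@#  
320  @@@@@@@@@@@@@@@@@@@@@@@@@@@@@@@@@@@@@@@@@@@@##@@@##@@#@@@
326 @@#@@@@@@@@@@@@@#@@@@@@@@@@@@@@@@@@@@@@@@@@@@@@##@#@#@@@@@
```

```bash
python3 -m pendant '0 0 0.002 0; 0 0 0.002 0; 0 0 0 0'; python3 -m pendant '0 0 0.002 0; 0 0 0.002 0; 0 0 0 0'
```

```text
time_s: 20.55
eef_pos: [628.6, 112.1, 180.5]
ee_rot: [0.0, 0.977, 0.213, 0.0]
force: [0.8, 0.2, 1.8]
grip_width: 0.0
grip_force: 1.1
time_s: 20.92
eef_pos: [630.1, 112.6, 180.4]
ee_rot: [0.0, 0.977, 0.213, 0.004]
force: [-1.1, 2.8, 19.9]
grip_width: -0.002
grip_force: 10.1
```

The pane is felt at TCP z≈180.5, so the tips are 29 mm higher than reported. I'll lift to about 190 and push.

```bash
python3 -m pendant '0 0 -0.014 0; 0 0 0 0;-0.015 0 0 0; -0.015 0 0 0;-0.015 0 0 0;-0.01 0 0 0;-0.01 0 0 0;0 0 0 0;0 0 0 0'; python3 b.py
```

```text
time_s: 22.05
eef_pos: [569.5, 84.9, 190.2]
ee_rot: [0.0, 0.977, 0.213, -0.0]
force: [0.5, 0.5, 0.8]
grip_width: -0.0
grip_force: 0.0
22.05 [-25.3   0.2 190.2] [0.52893506 0.51570506 0.76973068]
170                                                           
176                                                           
182                                                           
188                                                           
194                                                           
200                                                           
206                                                           
212                                                           
218                                                           
224                                                           
230                                                           
236                                                           
242                           =--@--                          
248                           ---#---                         
254                        @@#---@---@@                       
260                        @#@--=@---@#@                      
266                        @@@--+#---@#@                      
272        =::-           @@@@-+*@=++@#@:                     
278      +++=+++++++@@@@@@@@@#++#@=++@@#@@@@@@@##=+++++=+++   
284       +=++=++++=@@@@@@#@@@@:#@:*@@@@@@@@@@@@@+=+++==+++   
290 ....:***++*++=++@@@@@@@@#@@@#@:@@@@@@@@@@@@@@*=+++++=++   
296 **#-     :@@#@@@@@@@#@@@@#@@@@@@@@#@@@#@@@@@@#@#@       -*
302 **-    +@@@#@#@@@#@@@@@@@@@@@@@@@@@@@@@@@@@@@#@#@@@      *
308 *-   #@@@@@@@@@@@@@@@@@@@@@@##@@@@@@@@@@@@@@####@@@#@-   -
314 *  @#@@@@@@@@@@@@@@@@@@@@@@@@@@@#@@@@@@@@@@#@####@##@@@#  
320 -@@@@@@@#@@@#@@@@@@@@@@@@@@@##@@@@@@@@@@@@@#@@@#@@#@@@@@#@
326 #@#@#@@@@@#@##@@@@@@@@@@@@@@#@@@@@@@#@@#@@#@@####@@@@@@@@#
```

```bash
python3 -m pendant '-0.01 0 0 0;-0.01 0 0 0;-0.01 0 0 0;0 0 0 0;0 0 0 0'; python3 -m pendant '-0.005 0 0 0; 0 0 0 0; 0 0 0 0';python3 -m pendant '-0.005 0 0 0; 0 0 0 0; 0 0 0 0'; python3 b.py
```

```text
time_s: 22.72
eef_pos: [542.1, 72.3, 190.3]
ee_rot: [0.0, 0.977, 0.213, 0.0]
force: [-0.2, -0.1, 1.2]
grip_width: 0.0
grip_force: 0.0
time_s: 23.1
eef_pos: [537.5, 70.4, 190.2]
ee_rot: [-0.0, 0.977, 0.213, -0.0]
force: [0.1, -0.6, -0.4]
grip_width: -0.001
grip_force: 0.0
time_s: 23.48
eef_pos: [533.4, 68.5, 190.2]
ee_rot: [-0.0, 0.977, 0.213, 0.001]
force: [3.3, 2.3, -1.9]
grip_width: -0.001
grip_force: 2.7
23.475 [-65.    0.4 190.2] [ 3.30962692  2.27831555 -1.93642971]
170                                                           
176                                                           
182                                                           
188                                                           
194                                                           
200                                                           
206                                                           
212                                                           
218                                                           
224                                                      
[... 376 characters left out ...]
       
266                        @#@-=+@-+=@@@                      
272      +++++++++++#@@@@@@@@@-+*#-++@#@@@@@@@#++++++++-::    
278      +++++++++++@@@@@@@@@#-+#@+++@@@@@@@@@@@@++++++++++   
284      ++++++++++*@@@@@@@@@@@-#@-*@@@@@@@@@@@@@++++++++++   
290                @@@@@@@@@@@@@##:@@@@#@@@@@@@@@@**#****+.   
296           @@@@@@@@@@@@#@@@@@@@@@@@@@@@@@@@@##@@@@         
302        -@@@@@@@@@@@@@@@@@@@@#@#@@@@@@@@@@@@@##@#@@@       
308      ##@@@@@@@@@@@@@@@@@@@@@@@@@@@@#@@@@@@@@@@@@@@@##    +
314    @@@@@@@@#@@#@@@@@@@@#@@@@@@@@@@@@@@@@@@@@#@@@@@@@@@@* +
320  @@@@@@@#@@@#@@@@@@@@@@@@@@@##@@@@@@@@@@@@@@@@#@@#@##@@@@@
326 @@#@@@@@@@@@#@@@@@@@@@@@@@@@@#@@@@@@@@@@@@@##@@@#@@@@@###@
```

```bash
python3 -m pendant '-0.003 0 0 0; 0 0 0 0; 0 0 0 0'; python3 -m pendant '0.01 0 0 0; 0.01 0 0 0; 0 0 -0.05 0; 0 0 -0.01 0; -0.055 0 0 0; -0.055 0 0 0; -0.06 0 0 0;  0 0 0 0; 0 0 0 0'
python3 - <<'E'
from h import *; from rig import viewer,ctrl
s=ctrl.sense();print(s['time_s'],w2b(s['eef_pos']),s['force'])
r=viewer.capture('wrist');cv2.imwrite('pics/w7.png',r['color'][:,:,::-1])
p=[592.6,95.3,.431]
print(proj(b2w([[-152,0,55],[-152,66,54],[-152,-66,54],[-88,99,205],[-88,-99,205]],p),r).round(0).tolist())
E
```

```text
time_s: 23.9
eef_pos: [533.5, 68.5, 190.4]
ee_rot: [-0.001, 0.977, 0.213, 0.005]
force: [21.6, 9.8, -9.8]
grip_width: -0.002
grip_force: 11.9
time_s: 25.02
eef_pos: [394.4, 4.5, 250.3]
ee_rot: [0.0, 0.977, 0.213, 0.0]
force: [-0.1, -0.8, 0.5]
grip_width: 0.002
grip_force: 0.0
25.025 [-218.     0.3  250.3] [-0.05697746 -0.79264507  0.53742767]
[[325.0, 93.0], [260.0, 93.0], [390.0, 93.0], [143.0, -23.0], [507.0, -24.0]]
```

View pics/w7.png

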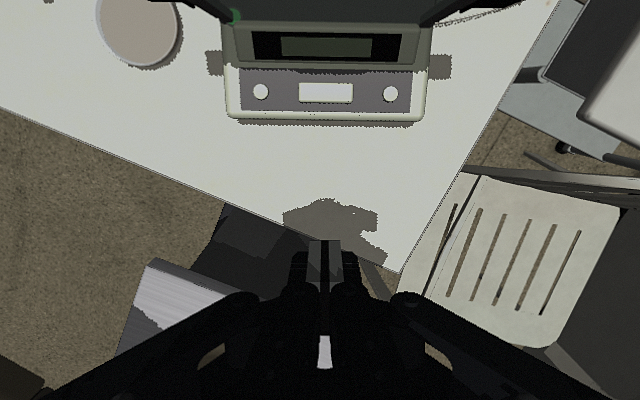

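The doors are shut. The keys are at px (260,92) and (391,93) and the bar at (326,92), which matches the model within 1 px. I'll check joint 6 for a turn that keeps the camera side away from the pane.

```bash
python3 -c "
from rig import ctrl;print(ctrl.sense()['joints'])"; python3 -m pendant '0.0325 0 0 0; 0.0325 0 0 0; 0 0 0 0; 0 0 0 0'
```

```text
[-2.87433832e-01 -1.83654266e-02  1.75889406e+00  3.06171378e-05
  1.40112483e+00  8.53325086e-01]
time_s: 25.58
eef_pos: [453.0, 31.8, 249.7]
ee_rot: [-0.0, 0.977, 0.214, -0.001]
force: [0.8, -0.2, -0.9]
grip_width: 0.001
grip_force: 0.0
```

```bash
python3 -m pendant '0 0 0 -0.185;0 0 0 -0.185;0 0 0 -0.185;0 0 0 -0.185;0 0 0 -0.185;0 0 0 -0.185;0 0 0 -0.185;0 0 0 -0.185;0 0 0 -0.185'; python3 -m pendant '0 0 0 -0.185;0 0 0 -0.185;0 0 0 -0.185;0 0 0 -0.185;0 0 0 -0.185;0 0 0 -0.185;0 0 0 -0.185;0 0 0 -0.185; 0 0 0 0; 0 0 0 0'; python3 -c "
from h import *
from rig import ctrl;s=ctrl.sense();print(s['joints'],w2b(s['eef_pos']))"
```

```text
time_s: 26.7
eef_pos: [452.6, 31.4, 250.3]
ee_rot: [0.0, 0.497, 0.868, -0.0]
force: [0.0, 0.4, -0.5]
grip_width: 0.001
grip_force: 0.0
time_s: 27.95
eef_pos: [452.9, 31.5, 250.3]
ee_rot: [0.0, -0.213, 0.977, -0.0]
force: [-0.1, 0.7, -0.2]
grip_width: 0.002
grip_force: 0.0
[-1.89589258e-01  1.20323962e-01  1.61180122e+00 -2.49103134e-05
  1.40931732e+00 -2.18977497e+00] [-153.6    0.4  250.3]
```

```bash
python3 -m pendant '0 0 0.05 0;0 0 0.05 0;0 0 0.05 0;0 0 0.03 0;0 0 0.02 0;0 0 0.01 0;0 0 0 0;0 0 0 0'; python3 -m pendant '0 0 0.005 0;0 0 0.004 0;0 0 0 0;0 0 0 0'; python3 -m pendant '0 0 0.002 0;0 0 0.002 0;0 0 0 0;0 0 0 0'
```

```text
time_s: 28.95
eef_pos: [453.5, 31.5, 41.0]
ee_rot: [0.001, -0.215, 0.977, -0.0]
force: [0.3, 0.9, 0.4]
grip_width: 0.001
grip_force: 0.0
time_s: 29.45
eef_pos: [453.0, 31.6, 31.2]
ee_rot: [0.0, -0.215, 0.977, 0.0]
force: [0.1, -0.2, -0.2]
grip_width: 0.003
grip_force: 0.0
time_s: 29.95
eef_pos: [453.0, 31.6, 27.2]
ee_rot: [-0.0, -0.215, 0.977, 0.0]
force: [-0.4, 0.3, -1.4]
grip_width: -0.0
grip_force: 0.0
```

```bash
python3 -m pendant '0 0 0.002 0;0 0 0.001 0;0 0 0 0;0 0 0 0'; python3 -m pendant '0 0 0.001 0;0 0 0.001 0;0 0 0 0;0 0 0 0'; python3 -m pendant '0 0 0.001 0;0 0 0 0;0 0 0 0'
```

```text
time_s: 30.45
eef_pos: [453.1, 31.6, 24.3]
ee_rot: [0.0, -0.215, 0.977, -0.0]
force: [0.3, 0.8, 1.4]
grip_width: -0.002
grip_force: 0.8
time_s: 30.95
eef_pos: [453.1, 31.6, 22.3]
ee_rot: [0.0, -0.215, 0.977, -0.0]
force: [1.5, -0.8, 1.9]
grip_width: -0.004
grip_force: 1.5
time_s: 31.32
eef_pos: [453.1, 31.6, 21.5]
ee_rot: [0.0, -0.215, 0.977, -0.0]
force: [-0.7, 0.3, 7.4]
grip_width: 0.003
grip_force: 4.2
```

The bar is bottomed at 7 N. One last millimetre, then I'll release and lift.

```bash
python3 -m pendant '0 0 0.001 0;0 0 0 0;0 0 0 0'; python3 -m pendant '0 0 -0.005 0;0 0 -0.01 0;0 0 -0.03 0;0 0 -0.06 0;0 0 -0.06 0;0 0 -0.06 0;0.06 0 0 0;0.06 0 0 0;0 0 0 0;0 0 0 0'
python3 - <<'E'
from h import *; from rig import viewer,ctrl
s=ctrl.sense();print(s['time_s'],w2b(s['eef_pos']),s['force'])
r=viewer.capture('top');i=r['color'][105:285,270:430]
cv2.imwrite('pics/top9.png',cv2.resize(i,None,fx=3.3,fy=3.3,interpolation=cv2.INTER_CUBIC)[:,:,::-1])
E
```

```text
time_s: 31.7
eef_pos: [453.1, 31.5, 21.1]
ee_rot: [0.0, -0.215, 0.977, -0.0]
force: [-4.6, -0.0, 16.2]
grip_width: 0.001
grip_force: 8.2
time_s: 32.95
eef_pos: [344.4, -18.7, 245.5]
ee_rot: [0.0, -0.215, 0.977, -0.0]
force: [-0.5, 0.3, 0.5]
grip_width: -0.004
grip_force: 0.0
32.95 [-2.732e+02  1.000e-01  2.455e+02] [-0.54585517  0.31722584  0.51433912]
```

View pics/top9.png

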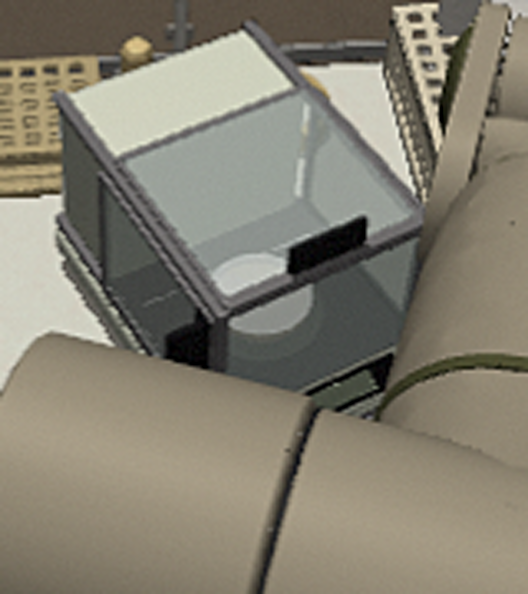

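The top door (tab at px (327,245)) and left door (tab at (187,345)) are shut up to the front frame. The dish still stands at (258,293). The right door was felt at its stop. I'm handing in.

```bash
python3 -c "
from rig import ctrl;print(ctrl.finish_job())"
```

```text
the job is handed in; nothing more can be done
None
```

I pushed all three doors to their front stops and pressed the tare bar right down and released it. The job was handed in at about 33 s of the 61 s allowed, but no verdict came back. The right door's shut position was confirmed by feel only, not by a final picture.

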